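Lid the ripening crocks and hold up their carrier

TASK

Close the two open cheese crocks in the wooden carrier, each with the lid of its own colour and size, setting every lid down gently, not dropping it, until it sits fully home. Then lift the carrier by its bar handle, with both crocks in it, keeping it level all the way, and finish while holding it still and level about 15 cm clear of the table, ready to be handed over: do not put it down or let go. Leave the two cheeses and the brush where they lie.

Things in the scene. Friction and masses are not known exactly. Their poses are not given: they have to be found in the camera images.
- carrier: Loose dark wooden carrier, 234 (its x) x 120 mm (its y), 0.3 kg, on the table. Origin: centre of underside; x across the two bays, y along the handle, z up. Floor 8 mm thick; walls 8 thick, 48 high; divider at x=0, 10 thick, 66 high. Bays 104 x 104 mm, centres at x=+-57. Uprights 44 wide, 150 high at y=+-56 carry the handle. Full, with lids: 0.75 to 0.9 kg.
- carrier_handle (a point): Centre of the carrier's handle, 138 mm above its underside: a flat-sided lighter wooden bar along the carrier's y, 20 mm wide (carrier x), 24 mm tall (126 to 150 mm up), 104 mm long between the uprights. Axes as the carrier's.
- crock_white: Loose white stoneware crock, the larger, open on top, standing in either bay of the carrier. Outer diameter 84 mm, mouth 72 mm inside, wall 6 mm, height 66 mm: rim 74 mm above the table at the start. Origin: centre of its underside (8 mm above the table at the start), z up. About 0.21 kg, with the small pale cheese in it (fixed, top 37 mm up).
- crock_blue: Loose blue stoneware crock, the smaller, open on top, standing in either bay of the carrier. Outer diameter 66 mm, mouth 56 mm inside, wall 5 mm, height 66 mm: rim 74 mm above the table at the start. Origin: centre of its underside (8 mm above the table at the start), z up. About 0.18 kg, with the small pale cheese in it (fixed, top 37 mm up).
- lid_white: Loose white stoneware lid of the white crock, on the table, knob up, 0.07 kg. 43 mm high: plug 66 mm across (foot tapered to 56), 9 deep; flange 82 across, 9 to 15 mm up; upright cylindrical knob 24 across, 15 to 43 mm up. Origin: centre of plug's underside, z up. Home: plug in the mouth, flange on the rim, origin 57 mm above the crock's.
- lid_blue: Loose blue stoneware lid of the blue crock, on the table, knob up, 0.05 kg. 43 mm high: plug 50 mm across (foot tapered to 40), 9 deep; flange 64 across, 9 to 15 mm up; upright cylindrical knob 24 across, 15 to 43 mm up. Origin: centre of plug's underside, z up. Home: plug in the mouth, flange on the rim, origin 57 mm above the crock's.
- cheese_peppered: Bystander: loose yellow cheese wheel with black peppercorns, 110 mm in diameter, 46 mm high, on the far side of the table. Origin: centre of its underside.
- cheese_plain: Bystander: loose pale cheese wheel, 100 mm in diameter, 42 mm high, at the left of the table. Origin: centre of its underside.
- brush: Bystander: loose block-backed rind brush, 130 x 44 x 40 mm, lying bristles down on the far side of the table, its length along its own x. Origin: centre of its underside.

How it is judged:
By the outcome, as a careful person would: the job done as asked, in the order asked, and still so for the second after the job is handed in, while the arm keeps its last pose, push and grip.
It also fails if it takes over 72 s, if anything falls off the work surface, if the arm or the gripper's body presses on something with over 40 N, if the wrist force passes 120 N, or if a joint passes its speed limit or range.

ROBOT

A 6-joint arm with a two-finger parallel gripper is mounted at the origin on the work surface. World frame = base frame: x ahead of the robot, y to its left, z up, the work surface at z = 0. Lengths are in mm, angles in rad, forces in N, time in s.
With the tool pointing down it reaches from about 300 to 850 mm from the base axis. Payload 5.4 kg.
Tool frame: the origin (TCP) lies between the finger pads, 19 mm behind the fingertips; this is the grasp point; z points along the fingers, y is the line along which they close (so a half turn about z gives the same grasp; the last joint's range is limited). The gripper opens to 85 mm and grips with 20 to 120 N. Pads are 22 mm wide; open, the fingers measure 114 mm over their backs; the gripper's body (76 mm by 85 mm) begins 54 mm behind the grasp point. The pads swing forward as they close: fully open they stand 13 mm farther back than shut.
Start: joints at [-0.21, 0.158, 1.597, -0, 1.386, -0.21], TCP at [574.984, -0.018, 249.999] pointing down, gripper open.
Joint ranges: [-2.91, 2.91], [-0.94, 2.29], [0.18, 2.7], [-1.29, 4.43], [0.17, 2.64], [-3, 3]. Speed limits (rad/s): [2.57, 2.57, 3.14, 3.14, 3.14, 3.14].

INTERFACE

Orientations are given as a rotation vector (axis times angle).
In Python, from cell import bot gives the robot as it stands.
- The arm moves only by the tool jog_arm, called after "Request:" as name(argument=value, ...) on one line, values as JSON. Schema: {"type":"object","properties":{"segments":{"type":"array","items":{"type":"array","items":{"type":"array","items":{"type":"number"},"minItems":5,"maxItems":5},"minItems":1,"maxItems":12},"minItems":1,"maxItems":1},"grip_n":{"type":"number"},"only":{"type":"string"},"quiet":{"type":"boolean"},"lines":{"type":"string"}},"required":["segments"],"additionalProperties":false}. segments is a list that holds a single list of rows (three levels of brackets), with 1 to 12 rows, each of 5 numbers: the finger opening in mm, then dx, dy, dz in units of 50 mm, then a turn about the tool's z in units of 0.1 rad; each row is the pose to reach, as a shift and turn from the pose commanded when the call began, along the tool's axes at that moment; what a row does not reach only later rows make up. A row lasts 1/10 s, in which the tool goes at most 50 mm and 0.15 rad, less where a joint would pass 70% of its speed; a pose out of reach is approached as far as the arm can. The fingers move at their own pace and stop on an object; grip_n is the grip in N (left out, the last holds). Time passes only in rows, so rows that do not move let the fingers close. The tool returns the time, the measured TCP pose, the force, the opening and the grip force at its end. only (a regular expression) keeps the lines of the reply that match it, lines (a string "A,B") keeps lines A to B, and quiet returns only ok. Input that does not fit is refused with a message, and nothing moves.
- bot.read_state(): the state, without advancing time (a new reading comes with each control period).
- bot.snapshot(name): name is "scene" or "side" or "wrist"; returns a dict with "color" (400x640x3 uint8, red, green, blue), "fx", "fy", "cx", "cy" (pixels), "k1" (the pictures are not rectified: a ray, as slopes to the right and down, at radius r is drawn at 1 + k1 r^2 times it, then the intrinsics apply), "R" (3x3) and "t" (3): a world point X has camera coordinates R X + t. Camera axes: x right, y down, z forward; pixel columns grow to the right and rows downward; lengths in mm; the calibration is good to about 2 mm. A picture is of the moment at which its call begins. There is no depth.
- bot.close_job(): hands the job in; it is judged then, once.
The state is a dict: "clock": time; "qpos": joint angles; "dq": joint speeds; "tau": joint torques, N m; "tool_pos": TCP position; "tcp_rot": TCP orientation; "ft_force": force on the tool from outside, world axes, zero at the start; "torque": the same for the moment, N m; "width": finger opening in mm; "grasp_force": force on a finger pad.
Only numpy, scipy, OpenCV 4.12 (cv2) and the standard library are available. Lean on these libraries where they do the work, as an engineer would, in place of code of your own. Each camera call takes 0.05 s, during which the arm holds its last target. There are 200 camera calls.

## Working session

There is one attempt and no reset: what is moved stays moved. The work goes in short steps, Python scripts to look and compute and a tool call to move; the robot and the scene stay as the last step left them, time stands still between calls to the robot, and variables do not carry over. Pictures are saved under pics/ and viewed, at most 10 in all, crops included, and the job is handed in when it is done.

```bash
ls; mkdir -p pics
```

Create h.py:
```python
import cv2, numpy as np
from cell import bot
from scipy.spatial.transform import Rotation as Ro
def snap(n, f=None):
    s=bot.snapshot(n)
    if f: cv2.imwrite('pics/'+f, s['color'][:,:,::-1])
    return s
def ray(s,u,v):
    K=np.array([[s['fx'],0,s['cx']],[0,s['fy'],s['cy']],[0,0,1.]])
    x,y=(u-s['cx'])/s['fx'],(v-s['cy'])/s['fy']
    a,b=x,y
    for _ in range(30):
        q=1+s['k1']*(a*a+b*b); a,b=x/q,y/q
    R=np.array(s['R']);t=np.array(s['t'])
    return -R.T@t, R.T@np.array([a,b,1.])
def onz(s,u,v,z):
    o,d=ray(s,u,v); return o+d*(z-o[2])/d[2]
def proj(s,X):
    c=np.array(s['R'])@np.array(X)+np.array(s['t']);a,b=c[0]/c[2],c[1]/c[2]
    q=1+s['k1']*(a*a+b*b); return s['fx']*a*q+s['cx'], s['fy']*b*q+s['cy']
```

Run:
```python
from h import *
a=snap('scene','a.png');b=snap('side','b.png');c=snap('wrist','c.png')
for s in (a,b,c): print(s['fx'],s['k1'],-np.array(s['R']).T@s['t'], np.array(s['R'])[2])
st=bot.read_state();print(st['clock'],st['tcp_rot'],Ro.from_rotvec(st['tcp_rot']).as_matrix().round(3).tolist())
```

```text
cell.py
pics
499.54582441213904 -0.027915520649338166 [1172.72189623 -790.59874743  841.86190355] [-0.43773467  0.70587237 -0.55689547]
414.1735309917644 -0.03473374277917754 [ 422.33190686 1026.97750481  822.15937357] [ 0.1615564  -0.7816471  -0.60243452]
337.2984922062857 -0.06583587540125088 [574.35280451  66.53788037 372.85154484] [-0.00267455 -0.2636898  -0.96460382]
0.15 [-2.22051624e+00 -2.22060067e+00  1.24544705e-03] [[-0.0, 1.0, -0.001], [1.0, 0.0, 0.0], [0.0, -0.001, -1.0]]
```

View pics/a.png

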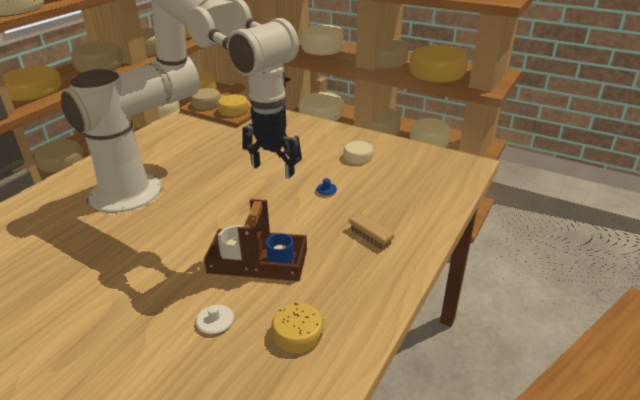

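View pics/b.png

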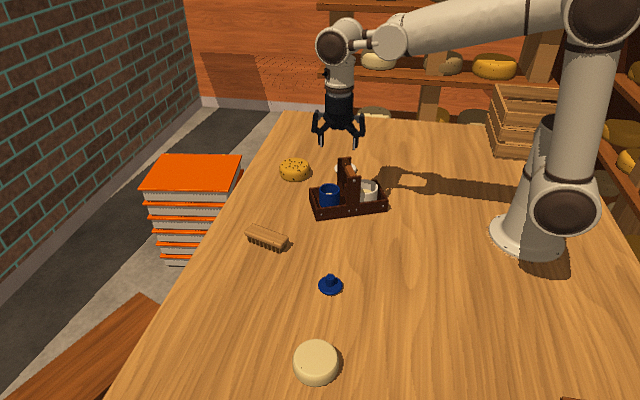

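View pics/c.png

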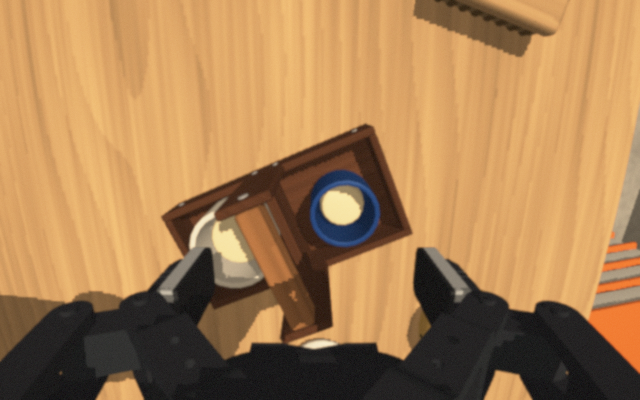

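The scene view shows the blue lid at about (327,187), the white lid at (215,319), and the carrier at (257,250), with white in the near bay and blue in the far one. The side view shows the blue lid at (331,284). The wrist view shows the blue crock at (344,208), the white crock at (228,248) and the handle from (250,212) to (300,325).

Run:
```python
from h import *
a=snap('scene');b=snap('side');c=snap('wrist')
def hsv(s): return cv2.cvtColor(s['color'],cv2.COLOR_RGB2HSV)
def comps(m,lo=30):
    n,l,st,ce=cv2.connectedComponentsWithStats(m.astype(np.uint8))
    return [(st[i].tolist(),ce[i].round(1).tolist()) for i in range(1,n) if st[i][4]>=lo]
for nm,s in (('scene',a),('side',b),('wrist',c)):
    h=hsv(s); m=(h[...,0]>100)&(h[...,0]<130)&(h[...,1]>120)&(h[...,2]>50)
    print(nm,'blue',comps(m))
    if nm=='scene':
        w=(h[...,1]<50)&(h[...,2]>130); w[:280]=0; w[:,:150]=0; w[:,300:]=0; w[350:]=0
        print('white',comps(w))
# blue crock rim in wrist: ellipse of outer contour
h=hsv(c); m=((h[...,0]>100)&(h[...,0]<130)&(h[...,1]>120)&(h[...,2]>40)).astype(np.uint8)
cs=max(cv2.findContours(m,cv2.RETR_EXTERNAL,cv2.CHAIN_APPROX_NONE)[0],key=cv2.contourArea)
e=cv2.fitEllipse(cs);print('rim',e,onz(c,*e[0],74))
# handle bar mask: lighter wood, region
print('hv',[h[v,u].tolist() for u,v in((258,230),(275,260),(300,310),(285,280),(320,290),(350,160),(300,350))])
for p in [(251,225),(301,318)]: print(onz(c,*p,150))
# rough corners of carrier walls (z48)
for p in [(370,126),(411,233),(164,216)]: print(p,onz(c,*p,48))
cv2.imwrite('pics/d.png',cv2.resize(c['color'][110:350,150:430,::-1],None,fx=2.8,fy=2.4,interpolation=cv2.INTER_CUBIC))
```

```text
scene blue [([317, 179, 19, 15, 182], [326.2, 187.6]), ([266, 234, 27, 29, 617], [279.8, 248.1])]
white [([197, 306, 36, 27, 546], [215.8, 319.0])]
side blue [([319, 184, 21, 23, 354], [328.1, 194.8]), ([318, 274, 24, 21, 340], [329.3, 285.0])]
wrist blue [([310, 171, 69, 75, 2494], [343.7, 211.5])]
rim ((342.9621276855469, 208.70401000976562), (67.73535919189453, 74.80189514160156), 165.32730102539062) [601.28534251 -27.60358487  74.        ]
hv [[13, 164, 173], [13, 161, 177], [13, 164, 101], [13, 161, 125], [11, 161, 49], [10, 159, 117], [0, 22, 35]]
[529.98236066 -15.83887734 150.        ]
[564.4740515  -91.90264506 150.        ]
(370, 126) [627.47020106  46.5028015   48.        ]
(411, 233) [674.94537751 -62.16369813  48.        ]
(164, 216) [419.63376828 -44.06279081  48.        ]
```

View pics/d.png

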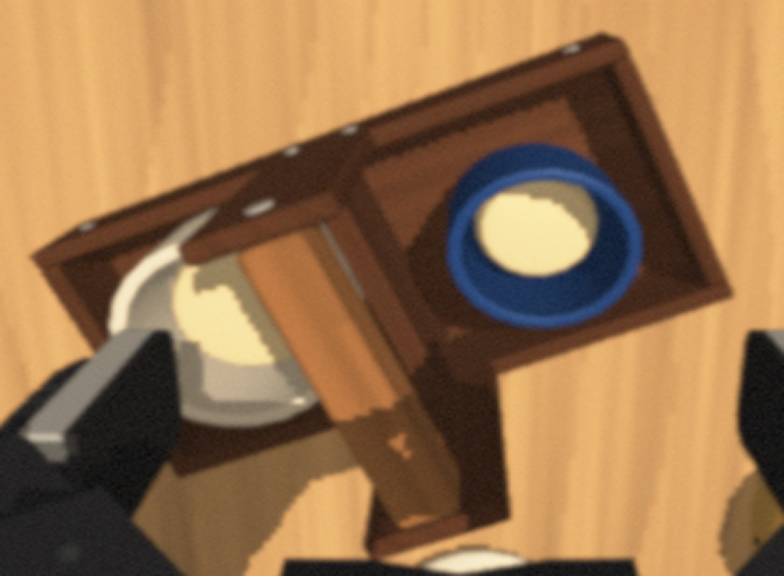

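The enlarged wrist view shows the carrier yawed about 24°, with the handle bar between crop points (280,240) and (435,520). The blue crock's rim is centred near crop (546,248).

Run:
```python
from h import *
a=snap('scene');b=snap('side');c=snap('wrist')
def tri(s1,p1,s2,p2):
    o1,d1=ray(s1,*p1);o2,d2=ray(s2,*p2)
    A=np.c_[d1,-d2];k=np.linalg.lstsq(A,o2-o1,rcond=None)[0];q,r=o1+k[0]*d1,o2+k[1]*d2
    return (q+r)/2,np.linalg.norm(q-r)
print('bluelid',onz(a,326.2,187.6,17),onz(b,329.3,285,17),tri(a,(326.2,187.6),b,(329.3,285)))
print('whitelid',onz(a,215.8,319,15))
print('bluecrock rim',onz(c,345.7,213.3,74))
print('under tcp',proj(c,(575,0,0)))
q=bot.read_state();print(q['qpos'],q['clock'])
```

```text
bluelid [545.03529687 300.03298164  17.        ] [538.42733366 311.66263685  17.        ] (array([539.95686929, 307.22700036,  11.49064769]), np.float64(1.6742451777999157))
whitelid [ 593.18963384 -267.47414521   15.        ]
bluecrock rim [604.27062102 -32.27222763  74.        ]
under tcp (np.float64(314.35377230781677), np.float64(165.1992430385025))
[-2.10110085e-01  1.58459538e-01  1.59710849e+00  6.83092317e-06
  1.38617849e+00 -2.10061957e-01] 0.45
```

Careful with the scale: shifts go in units of 50 mm and turns go in units of 0.1 rad. That gives: 307 mm is 6.14, 50 mm is 1, 1.157 rad is 11.57.

Request:
jog_arm(segments=[[[60,0.8,-0.1,0,1.5],[60,1.6,-0.2,0.2,3],[60,2.4,-0.3,0.3,4.5],[60,3.3,-0.4,0.4,6],[60,4.2,-0.5,0.6,7.5],[60,5.1,-0.6,0.8,9],[60,5.8,-0.7,1,10.5],[60,6.14,-0.7,1,11.57],[60,6.14,-0.7,1,11.57],[60,6.14,-0.7,1,11.57]]], grip_n=40)

```text
clock: 1.45
tool_pos: [540.1, 306.8, 200.0]
tcp_rot: [3.073, 0.65, 0.0]
ft_force: [0.4, -0.4, -0.2]
width: 59.9
grasp_force: 0.0
```

Run:
```python
from h import *
c=snap('wrist','e.png')
h=cv2.cvtColor(c['color'],cv2.COLOR_RGB2HSV); m=((h[...,0]>100)&(h[...,0]<130)&(h[...,1]>120)&(h[...,2]>40)).astype(np.uint8)
for q in cv2.findContours(m,cv2.RETR_EXTERNAL,cv2.CHAIN_APPROX_NONE)[0]:
    if cv2.contourArea(q)>300: e=cv2.fitEllipse(q);print(e,onz(c,*e[0],12),onz(c,*e[0],15))
s=bot.read_state();print(s['qpos'],s['tool_pos'],proj(c,(s['tool_pos'][0],s['tool_pos'][1],43)))
R=Ro.from_rotvec(s['tcp_rot']).as_matrix();print(R.round(3).tolist())
```

```text
((625.789306640625, 260.1904602050781), (32.94321060180664, 71.54894256591797), 1.2134511470794678) [593.95931868 -41.51880035  12.        ] [594.02479611 -37.90918192  15.        ]
((313.6502685546875, 175.7677764892578), (61.904598236083984, 63.226959228515625), 101.57634735107422) [540.51272101 306.77632287  12.        ] [541.09246611 307.03461632  15.        ]
[ 3.21663982e-01  3.14624911e-01  1.51273948e+00 -4.82695000e-04
  1.31399373e+00  1.47706815e+00] [540.28465537 306.28387986 200.20356421] (np.float64(314.0814919930411), np.float64(183.75146464582508))
[[0.915, 0.404, 0.0], [0.404, -0.915, -0.0], [0.0, 0.0, -1.0]]
```

View pics/e.png

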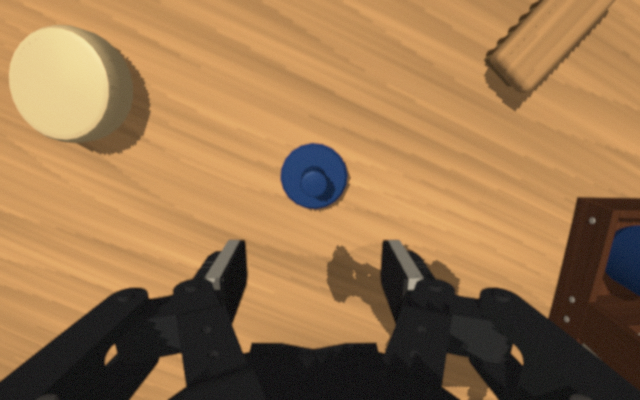

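The blue lid is right under the gripper: its knob is at (316,181), and the TCP axis projects to (314,184).

Request:
jog_arm(segments=[[[60,0,0,0.9,0],[60,0,0,1.8,0],[60,0,0,2.6,0],[60,0,0,3.1,0],[60,0,0,3.26,0],[60,0,0,3.26,0],[20,0,0,3.26,0],[20,0,0,3.26,0],[20,0,0,3.26,0],[20,0,0,3.26,0],[20,0,0,3.26,0]]], grip_n=40)

```text
clock: 2.6
tool_pos: [541.6, 307.5, 39.4]
tcp_rot: [-3.074, -0.646, -0.006]
ft_force: [-0.2, -0.8, 6.1]
width: 22.5
grasp_force: 39.6
```

Request:
jog_arm(segments=[[[20,0,0,0,0],[20,0,0,-0.4,0],[20,0,0,-1.2,0],[20,0,0,-2.2,0],[20,0,0,-3.2,0],[20,0,0,-3.6,0],[20,0,0,-3.6,0],[20,0,0,-3.6,0]]], grip_n=40)

```text
clock: 3.4
tool_pos: [539.7, 306.9, 216.6]
tcp_rot: [3.075, 0.646, -0.001]
ft_force: [-0.2, 0.0, -0.8]
width: 22.6
grasp_force: 39.4
```

Run:
```python
from h import *
c=snap('wrist','f.png')
h=cv2.cvtColor(c['color'],cv2.COLOR_RGB2HSV)
s=bot.read_state();print(s['tool_pos'],s['width'])
```

```text
[538.98575603 306.67766536 215.16288349] 22.61653142817567
```

View pics/f.png

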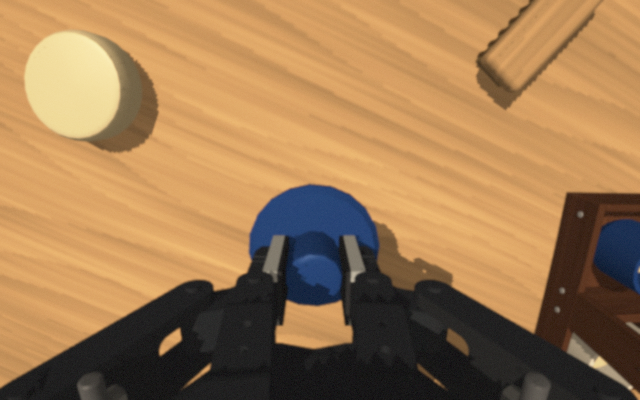

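The lid is gripped upright: the flange spans x 249–379 with its top at y=184, and the knob lies between the pads. Next I check its offset from the tool and measure the crocks precisely.

Create off.py:
```python
from h import *
import sys
def off(c,kind,r):
    s=bot.read_state();R=Ro.from_rotvec(s['tcp_rot']).as_matrix();T=np.array(s['tool_pos'])
    h=cv2.cvtColor(c['color'],cv2.COLOR_RGB2HSV).astype(int)
    m=((h[...,0]>100)&(h[...,0]<130)&(h[...,1]>120)&(h[...,2]>40)) if kind=='blue' else ((h[...,1]<60)&(h[...,2]>110))
    m[330:]=0;m[:150]=0;m[:,:200]=0;m[:,440:]=0
    q=max(cv2.findContours(m.astype(np.uint8),cv2.RETR_EXTERNAL,cv2.CHAIN_APPROX_NONE)[0],key=cv2.contourArea)[:,0,:]
    q=q[q[:,1]<q[:,1].min()+(60 if kind=='blue' else 70)]
    P=np.array([R.T@(onz(c,u,v,T[2]-24.4)-T) for u,v in q])[:,:2]
    from scipy.optimize import least_squares
    f=least_squares(lambda p:np.hypot(*(P-p[:2]).T)-p[2],[0,0,r],loss='soft_l1')
    return f.x,np.abs(f.fun).mean(),T
if __name__=='__main__': print(off(snap('wrist'),sys.argv[1],float(sys.argv[2])))
```

```bash
python3 off.py blue 32
```

```text
(array([ 8.15461963,  0.36845096, 23.32713044]), np.float64(3.691708689708017), array([538.68429087, 306.57444117, 214.47335756]))
```

Run:
```python
s=open('off.py').read()
s=s.replace("    q=q[q[:,1]<q[:,1].min()+(60 if kind=='blue' else 70)]\n","    q=np.array([(u,q[q[:,0]==u][:,1].min()) for u in np.unique(q[:,0])]);q=q[q[:,1]<q[:,1].min()+50]\n")
open('off.py','w').write(s)
```

```bash
python3 off.py blue 32
```

```text
(array([ 0.31421632,  0.05170842, 29.87281173]), np.float64(0.14031522258220055), array([538.7040972 , 306.56512376, 214.3737396 ]))
```

Run:
```python
from h import *
a=snap('scene');b=snap('side');c=snap('wrist')
s=bot.read_state();print(s['tool_pos'],s['clock'],s['width'],s['ft_force'],s['tcp_rot'])
for n,k in(('scene',a),('side',b)):
    h=cv2.cvtColor(k['color'],cv2.COLOR_RGB2HSV)
    m=((h[...,0]>100)&(h[...,0]<130)&(h[...,1]>120)&(h[...,2]>40)).astype(np.uint8)
    N,l,st,ce=cv2.connectedComponentsWithStats(m)
    print(n,[(st[i].tolist(),ce[i].round(1).tolist()) for i in range(1,N) if st[i][4]>20])
    T=np.array(s['tool_pos'])
    for dz in (-40,-25,-30,4): print(dz,np.round(proj(k,T+[0,0,dz]),1))
cr=lambda k,u,v:cv2.resize(k['color'][v-50:v+50,u-60:u+60,::-1],None,fx=3.3,fy=3.3,interpolation=cv2.INTER_CUBIC)
T=np.array(s['tool_pos']);
print([(int(x),int(y)) for x,y in (proj(a,T),proj(b,T))])
cv2.imwrite('pics/g.png',np.hstack([cr(k,*[int(x) for x in proj(k,T)]) for k in(a,b)]))
```

```text
[539.29443876 306.72629633 215.32295773] 3.7 22.467929531613386 [-0.12343016 -0.30521107 -0.86607437] [ 3.07428899  0.64527018 -0.00441491]
scene [([316, 133, 19, 9, 96], [325.0, 137.8]), ([266, 234, 27, 29, 620], [279.7, 248.2])]
-40 [325.4 139.5]
-25 [325.4 134.8]
-30 [325.4 136.3]
4 [325.3 125.5]
side [([319, 191, 5, 16, 45], [320.3, 198.6]), ([319, 222, 27, 21, 258], [330.9, 235.1])]
-40 [330.  237.5]
-25 [330.1 232.7]
-30 [330.1 234.3]
4 [330.3 223. ]
[(325, 126), (330, 224)]
```

View pics/g.png

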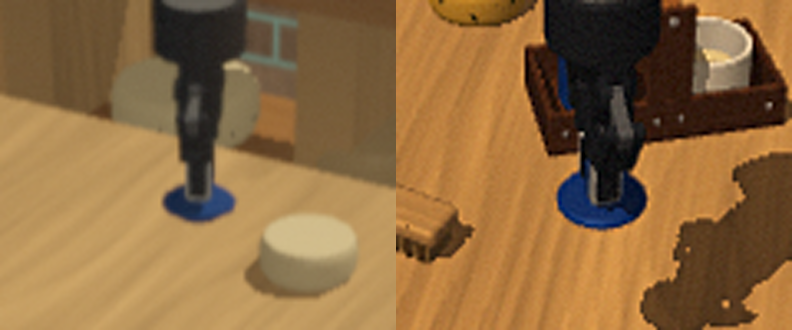

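The lid hangs level under the pads in both views: scene flange at about (325,137), side at (332,234).

To row units: 335 mm is 6.7, 325 mm is 6.5.

Request:
jog_arm(segments=[[[20,-0.3,0.6,-0.4,0],[20,-0.7,1.4,-0.86,0],[20,-1.1,2.2,-0.86,0],[20,-1.5,3,-0.86,0],[20,-1.9,3.8,-0.86,0],[20,-2.3,4.6,-0.86,0],[20,-2.7,5.4,-0.86,0],[20,-3,6,-0.86,0],[20,-3.24,6.5,-0.86,0],[20,-3.36,6.7,-0.86,0],[20,-3.36,6.7,-0.86,0]]])

```text
clock: 4.8
tool_pos: [520.6, -68.2, 259.6]
tcp_rot: [-3.075, -0.642, 0.001]
ft_force: [0.1, 1.3, -0.2]
width: 22.6
grasp_force: 39.4
```

Create blue.py:
```python
from h import *
def bluerim(c):
    h=cv2.cvtColor(c['color'],cv2.COLOR_RGB2HSV); m=((h[...,0]>100)&(h[...,0]<130)&(h[...,1]>120)&(h[...,2]>40)).astype(np.uint8)
    for q in cv2.findContours(m,cv2.RETR_EXTERNAL,cv2.CHAIN_APPROX_NONE)[0]:
        if cv2.contourArea(q)>300: e=cv2.fitEllipse(q);print(np.round(e[0],1),np.round(e[1],1),onz(c,*e[0],74))
```

Run:
```python
from h import *; from blue import *
c=snap('wrist','i.png'); bluerim(c)
s=bot.read_state();print(s['tool_pos'],s['tcp_rot'])
```

```text
[313.5 240.5] [112.8 115.5] [461.51560609 -93.93809758  74.        ]
[314.6  76.4] [71.1 75.5] [602.94408801 -33.12907934  74.        ]
[520.71786986 -67.08804439 259.62223359] [-3.07392048e+00 -6.43729309e-01  6.74331915e-04]
```

View pics/i.png

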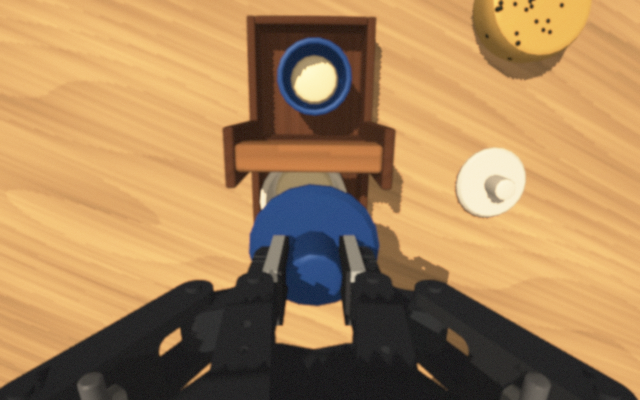

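The tool is square to the carrier. The blue rim is centred at (314.6,76.4), the handle bar is at row ~157 from 235 to 382, and the white lid's flange is at (491,182) with its knob at (503,187).

To row units: 90 mm is 1.8, 1 mm is 0.02.

Request:
jog_arm(segments=[[[20,0.9,0,0,0],[20,1.6,0.02,0,0],[20,1.8,0.02,0.6,0],[20,1.8,0.02,1.4,0],[20,1.8,0.02,2.2,0],[20,1.8,0.02,2.6,0],[20,1.8,0.02,2.8,0],[20,1.8,0.02,2.9,0],[20,1.8,0.02,2.9,0],[20,1.8,0.02,2.9,0]]])

```text
clock: 5.85
tool_pos: [604.8, -32.0, 116.7]
tcp_rot: [3.073, 0.646, 0.004]
ft_force: [-0.0, -0.1, -0.8]
width: 22.4
grasp_force: 39.4
```

Run:
```python
from h import *
c=snap('wrist'); 
for i in range(3):
  s=bot.read_state();print(s['tool_pos'],s['ft_force']);snap('wrist')
```

```bash
python3 off.py blue 32
```

```text
[604.84359815 -32.1303305  116.81465523] [ 0.51368915 -0.21273819 -0.77808276]
[604.7164631  -32.18517234 116.68055426] [ 0.26852639  1.50037652 -0.77063035]
[604.53054546 -32.21785293 116.41459916] [ 0.27506358 -1.18074013 -0.17985584]
(array([17.83978751,  0.17978363, 23.35729819]), np.float64(0.3826578128221642), array([604.15594458, -32.17526658, 115.86827262]))
```

To row units: 8 mm is 0.16, 2 mm is 0.04.

Request:
jog_arm(segments=[[[20,0,0,0.04,0],[20,0,0,0.08,0],[20,0,0,0.12,0],[20,0,0,0.14,0],[20,0,0,0.16,0],[20,0,0,0.16,0]]])

```text
clock: 6.7
tool_pos: [603.5, -32.0, 106.8]
tcp_rot: [-3.074, -0.645, 0.001]
ft_force: [-0.5, -0.3, 0.1]
width: 22.2
grasp_force: 39.4
```

Request:
jog_arm(segments=[[[20,0,0,0.02,0],[20,0,0,0.04,0],[20,0,0,0.04,0]]])

```text
clock: 7.0
tool_pos: [603.6, -32.0, 104.8]
tcp_rot: [-3.074, -0.645, 0.0]
ft_force: [0.7, 0.3, -1.4]
width: 22.3
grasp_force: 39.4
```

Request:
jog_arm(segments=[[[20,0,0,0.01,0],[20,0,0,0.02,0],[20,0,0,0.02,0]]])

```text
clock: 7.3
tool_pos: [603.8, -32.0, 104.4]
tcp_rot: [3.074, 0.645, 0.0]
ft_force: [-1.1, -0.4, 2.6]
width: 22.7
grasp_force: 39.7
```

To row units: 1 mm is 0.02, 0.5 mm is 0.01.

Request:
jog_arm(segments=[[[20,0,0,0.01,0],[20,0,0,0.02,0],[20,0,0,0.02,0]]])

```text
clock: 7.6
tool_pos: [604.1, -32.1, 104.4]
tcp_rot: [3.074, 0.645, 0.001]
ft_force: [-3.8, 2.1, 8.0]
width: 22.4
grasp_force: 40.3
```

Run:
```python
from h import *
s=snap('scene'); b=snap('side')
cr=lambda k,u,v:cv2.resize(k['color'][v-45:v+45,u-60:u+60,::-1],None,fx=3.3,fy=3.3,interpolation=cv2.INTER_CUBIC)
cv2.imwrite('pics/j.png',np.hstack([cr(s,265,240),cr(b,340,195)]))
```

```text
(no output)
```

View pics/j.png

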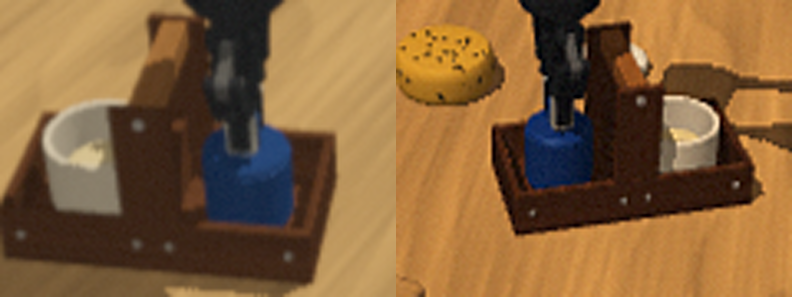

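The blue lid sits flush on its crock in both views, with contact at exactly the expected height. Next I release it and go to the white lid.

Request:
jog_arm(segments=[[[45,0,0,-0.02,0],[45,0,0,-0.02,0],[45,0,0,-0.02,0],[45,0,0,-0.02,0],[45,0,0,-0.3,0],[45,0,0,-0.9,0],[45,0,0,-1.8,0],[45,0,0,-1.94,0]]])

```text
clock: 8.5
tool_pos: [607.2, -32.8, 207.7]
tcp_rot: [3.069, 0.644, 0.017]
ft_force: [2.1, -0.4, 0.5]
width: 44.9
grasp_force: 0.0
```

Request:
jog_arm(segments=[[[60,-0.4,0.8,0,0],[60,-0.8,1.6,0,0],[60,-1.2,2.4,0,0],[60,-1.6,3.2,0,0],[60,-1.9,3.8,0,0],[60,-2.1,4.22,0,0],[60,-2.1,4.22,0,0],[60,-2.1,4.22,0,0]]])

```text
clock: 9.3
tool_pos: [592.3, -267.5, 200.3]
tcp_rot: [-3.075, -0.644, -0.0]
ft_force: [0.6, -0.1, -0.2]
width: 60.0
grasp_force: 0.0
```

Run:
```python
from h import *
c=snap('wrist','k.png')
h=cv2.cvtColor(c['color'],cv2.COLOR_RGB2HSV).astype(int)
m=((h[...,1]<70)&(h[...,2]>110)).astype(np.uint8); m[300:]=0
for q in cv2.findContours(m,cv2.RETR_EXTERNAL,cv2.CHAIN_APPROX_NONE)[0]:
    if cv2.contourArea(q)>300: e=cv2.fitEllipse(q);print(np.round(e[0],1),np.round(e[1],1),onz(c,*e[0],14))
s=bot.read_state();T=s['tool_pos'];print(T,proj(c,(T[0],T[1],43)))
```

```text
[407.5 266.6] [14.7 59.9] [ 545.12811597 -392.77497662   14.        ]
[219.9 263.4] [11.  58.7] [ 471.68725502 -216.41358712   14.        ]
[ 58.9 203.9] [ 84.1 124.5] [465.04767814 -44.92207616  14.        ]
[306.4 181.1] [80.7 83.3] [ 585.66991727 -263.0718524    14.        ]
[ 592.44501617 -266.71208585  200.24443325] (np.float64(312.7789826890268), np.float64(183.2473683869072))
```

View pics/k.png

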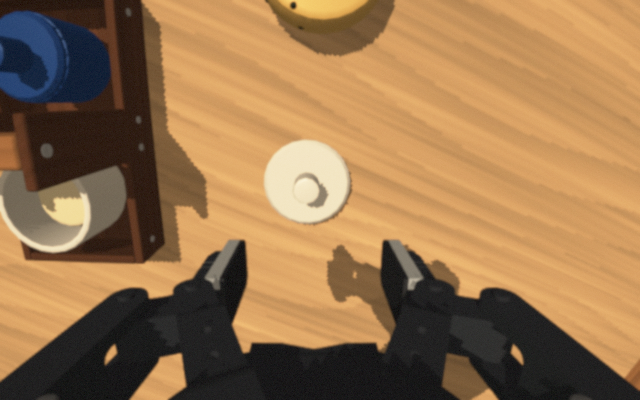

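The white lid's flange is at (306,181) and its knob at (306,188), so the tool must shift by (-4.6,-6.1) in its own axes.

To row units: 160 mm is 3.2, -6.1 mm is -0.122.

Request:
jog_arm(segments=[[[60,-0.092,-0.122,0.8,0],[60,-0.092,-0.122,1.7,0],[60,-0.092,-0.122,2.5,0],[60,-0.092,-0.122,3.04,0],[60,-0.092,-0.122,3.2,0],[60,-0.092,-0.122,3.2,0],[20,-0.092,-0.122,3.2,0],[20,-0.092,-0.122,3.2,0],[20,-0.092,-0.122,3.2,0],[20,-0.092,-0.122,3.2,0],[20,-0.092,-0.122,3.2,0]]], grip_n=40)

```text
clock: 10.45
tool_pos: [587.2, -264.6, 42.5]
tcp_rot: [3.072, 0.645, 0.005]
ft_force: [-1.3, 0.7, 6.1]
width: 22.2
grasp_force: 39.4
```

Run:
```python
from h import *
snap('wrist')
s=bot.read_state();print(s['tool_pos'],s['width'],s['ft_force'])
```

```text
[ 587.2087784  -264.5584611    42.54308473] 22.18729720536193 [-0.9737948   1.081948    6.65815085]
```

Request:
jog_arm(segments=[[[20,0,0,-0.1,0],[20,0,0,-0.6,0],[20,0,0,-1.5,0],[20,0,0,-2.4,0],[20,-0.3,-0.6,-3.2,0],[20,-0.7,-1.3,-3.8,0],[20,-1.1,-2.1,-4.3,0],[20,-1.5,-3,-4.4,0],[20,-1.8,-3.8,-4.4,0],[20,-2,-4.16,-4.4,0],[20,-2,-4.16,-4.4,0],[20,-2,-4.16,-4.4,0]]])

```text
clock: 11.7
tool_pos: [410.7, -113.7, 260.5]
tcp_rot: [3.073, 0.645, 0.002]
ft_force: [0.2, 0.3, -0.9]
width: 22.4
grasp_force: 39.5
```

Run:
```python
from h import *
c=snap('wrist','l.png')
s=bot.read_state();print(s['tool_pos'],s['width'],s['tcp_rot'])
h=cv2.cvtColor(c['color'],cv2.COLOR_RGB2HSV).astype(int)
m=((h[...,1]<75)&(h[...,2]>90)).astype(np.uint8); m[330:]=0
for q in cv2.findContours(m,cv2.RETR_EXTERNAL,cv2.CHAIN_APPROX_NONE)[0]:
    if cv2.contourArea(q)>500: e=cv2.fitEllipse(q);print(np.round(e[0],1),np.round(e[1],1),onz(c,*e[0],74),cv2.boundingRect(q))
```

```bash
python3 off.py white 41
```

```text
[ 410.99251353 -113.99799798  260.38770242] 22.222131201983874 [3.07382070e+00 6.44676379e-01 1.19787410e-03]
[313.3 234.8] [142.2 144.4] [ 357.22525485 -137.20114089   74.        ] (233, 167, 163, 151)
[305.1  70.1] [94.2 98.5] [494.90679205 -68.90964538  74.        ] (258, 20, 96, 101)
(array([ 1.71183374, -2.19836865, 35.67481479]), np.float64(0.4876587934764731), array([ 411.08474121, -114.14962328,  260.25186876]))
```

View pics/l.png

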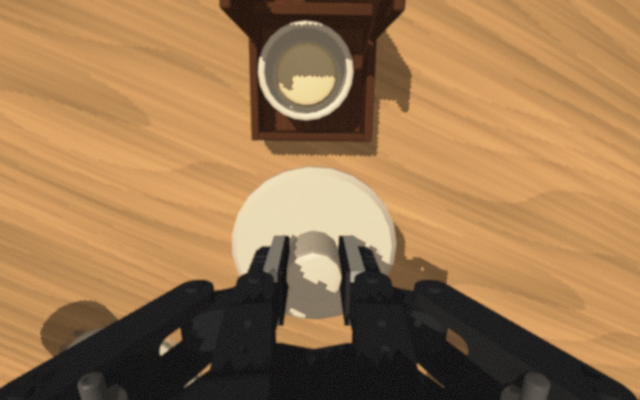

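The white crock's rim is centred at (306,70). The held lid is level, with its flange at x 233–396 and its top at y=167, centred between the pads.

Run:
```python
from h import *
c=snap('wrist');T=np.array([411,-114,260.3]);x=np.array([.915,.404,0]);y=np.array([.404,-.915,0])
for dz in(-24.5,-27.5,-30.5,-33.5): print(dz,[np.round(proj(c,T+p+[0,0,dz]),0) for p in(41*x,41*y,-41*y)])
d=onz(c,306,69.5,74)-T;print(d,d@x,d@y)
```

```text
-24.5 [array([313., 163.]), array([399., 247.]), array([227., 248.])]
-27.5 [array([313., 161.]), array([397., 245.]), array([229., 245.])]
-30.5 [array([313., 160.]), array([396., 243.]), array([230., 243.])]
-33.5 [array([313., 159.]), array([394., 240.]), array([232., 240.])]
[  84.91102226   44.17192739 -186.3       ] 95.53904403038074 -6.113260566051402
```

To row units: 97.5 mm is 1.95, 65 mm is 1.3.

Request:
jog_arm(segments=[[[20,0.9,-0.06,0,0],[20,1.7,-0.13,0,0],[20,1.95,-0.13,0.5,0],[20,1.95,-0.13,1.3,0],[20,1.95,-0.13,2.1,0],[20,1.95,-0.13,2.5,0],[20,1.95,-0.13,2.7,0],[20,1.95,-0.13,2.84,0],[20,1.95,-0.13,2.84,0],[20,1.95,-0.13,2.84,0]]])

```text
clock: 12.85
tool_pos: [497.5, -68.5, 118.6]
tcp_rot: [3.074, 0.645, 0.001]
ft_force: [-1.2, 0.1, -3.7]
width: 22.2
grasp_force: 43.6
```

Request:
jog_arm(segments=[[[20,0,0,0.04,0],[20,0,0,0.08,0],[20,0,0,0.12,0],[20,0,0,0.16,0],[20,0,0,0.18,0],[20,0,0,0.18,0]]])

```text
clock: 13.45
tool_pos: [498.6, -68.8, 111.1]
tcp_rot: [3.073, 0.645, 0.004]
ft_force: [-2.1, 0.5, 10.2]
width: 22.3
grasp_force: 45.0
```

Request:
jog_arm(segments=[[[20,0,0,0.01,0],[20,0,0,0.02,0],[20,0,0,0.02,0]]])

```text
clock: 13.75
tool_pos: [499.0, -69.0, 110.9]
tcp_rot: [3.072, 0.645, 0.005]
ft_force: [-3.9, 1.1, 15.0]
width: 22.5
grasp_force: 45.5
```

Request:
jog_arm(segments=[[[20,0,0,0.01,0],[20,0,0,0.02,0],[20,0,0,0.02,0]]])

```text
clock: 14.05
tool_pos: [499.4, -69.1, 110.7]
tcp_rot: [3.072, 0.645, 0.006]
ft_force: [-5.5, 2.2, 19.5]
width: 22.2
grasp_force: 46.1
```

To row units: -2.5 mm is -0.05.

Request:
jog_arm(segments=[[[20,0,0,-0.05,0],[20,0,0,-0.05,0]]])

```text
clock: 14.25
tool_pos: [498.3, -68.6, 111.3]
tcp_rot: [3.073, 0.645, 0.004]
ft_force: [-3.2, 1.2, 10.6]
width: 21.6
grasp_force: 45.0
```

Run:
```python
from h import *
s=snap('scene'); b=snap('side')
cr=lambda k,u,v:cv2.resize(k['color'][v-40:v+35,u-40:u+40,::-1],None,fx=5,fy=5,interpolation=cv2.INTER_CUBIC)
cv2.imwrite('pics/m.png',np.hstack([cr(s,240,240),cr(b,360,190)]))
```

```text
(no output)
```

View pics/m.png

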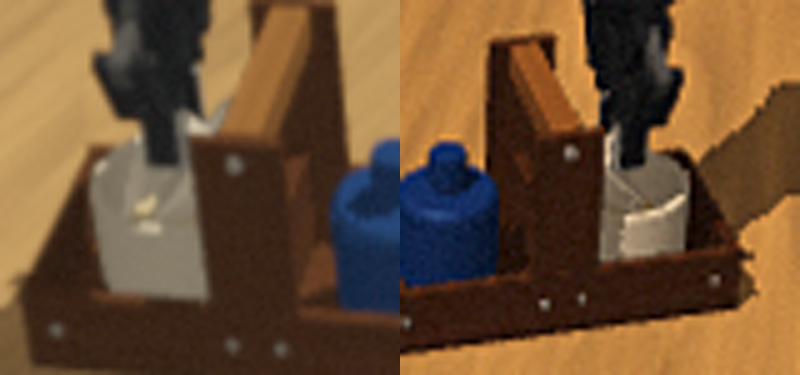

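The white lid caught the handle bar on the way down and tilted. The crock stands against the divider, leaving under 1 mm of clearance to the bar. I will unload it, use the lid's edge inside the mouth to draw the crock outward, then lift clear.

To row units: -8 mm is -0.16, -4 mm is -0.08.

Request:
jog_arm(segments=[[[20,0,0,-0.04,0],[20,0,0,-0.07,0],[20,-0.04,0,-0.07,0],[20,-0.08,0,-0.07,0],[20,-0.12,0,-0.07,0],[20,-0.16,0,-0.07,0],[20,-0.16,0,-0.07,0]]], grip_n=60)

```text
clock: 15.05
tool_pos: [489.4, -71.6, 112.8]
tcp_rot: [-3.074, -0.645, 0.001]
ft_force: [-0.8, 0.4, -0.1]
width: 21.7
grasp_force: 58.7
```

Request:
jog_arm(segments=[[[20,-0.04,0,0,0],[20,-0.08,0,0,0],[20,-0.12,0,0,0],[20,-0.12,0,0,0]]])

```text
clock: 15.45
tool_pos: [484.3, -74.0, 113.1]
tcp_rot: [-3.075, -0.645, -0.001]
ft_force: [-0.3, 0.2, -0.3]
width: 22.1
grasp_force: 58.7
```

Run:
```python
from h import *
s=snap('scene'); b=snap('side')
cr=lambda k,u,v:cv2.resize(k['color'][v-40:v+35,u-40:u+40,::-1],None,fx=5,fy=5,interpolation=cv2.INTER_CUBIC)
cv2.imwrite('pics/n.png',np.hstack([cr(s,240,240),cr(b,360,190)]))
```

```text
(no output)
```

I have now viewed more than the 10 pictures allowed (12), so from here on I'll rely on numbers only.

To row units: -26 mm is -0.52, -10 mm is -0.2.

Request:
jog_arm(segments=[[[20,0,0,-0.08,0],[20,0,0,-0.2,0],[20,0,0,-0.36,0],[20,0,0,-0.52,0]]])

```text
clock: 15.95
tool_pos: [484.5, -74.0, 140.0]
tcp_rot: [3.074, 0.645, 0.001]
ft_force: [-0.3, 0.1, -1.5]
width: 21.8
grasp_force: 58.8
```

Request:
jog_arm(segments=[[[20,0,0,-0.8,0],[20,0,0,-1.6,0],[20,0,0,-2.44,0],[20,-0.8,0,-2.44,0],[20,-1.6,0,-2.44,0],[20,-1.6,0,-2.44,0],[20,-1.6,0,-2.44,0]]])

```text
clock: 16.65
tool_pos: [411.0, -106.4, 261.8]
tcp_rot: [3.074, 0.643, 0.002]
ft_force: [0.0, 0.5, -0.8]
width: 21.7
grasp_force: 59.0
```

Create w.py:
```python
from h import *
c=snap('wrist')
s=bot.read_state();T=np.array(s['tool_pos']);R=Ro.from_rotvec(s['tcp_rot']).as_matrix();print(T,s['width'])
h=cv2.cvtColor(c['color'],cv2.COLOR_RGB2HSV).astype(int)
m=((h[...,1]<75)&(h[...,2]>90)).astype(np.uint8); m[330:]=0;m[:,:200]=0;m[:,440:]=0
for q in cv2.findContours(m,cv2.RETR_EXTERNAL,cv2.CHAIN_APPROX_NONE)[0]:
    if cv2.contourArea(q)>300: e=cv2.fitEllipse(q);p=onz(c,*e[0],74);print(np.round(e[0],1),np.round(e[1],1),p,R.T@(p-T),cv2.boundingRect(q))
```

```bash
python3 w.py
```

Run:
```python
from h import *
# handle bar position from wrist view: light bar vs dark carrier
c=snap('wrist');h=cv2.cvtColor(c['color'],cv2.COLOR_RGB2HSV)
for r in range(0,140,6): print(r,[h[r,u].tolist() for u in (235,265,313,365)])
```

```text
[ 411.52195513 -106.16853964  261.70345355] 21.480512510285816
[313.5 224. ] [116.3 158.6] [ 367.55598662 -125.63558928   74.        ] [-4.83133865e+01 -2.26561287e-02  1.87644278e+02] (224, 172, 179, 123)
[312.7  74.1] [93.8 97.8] [495.06101509 -69.03206292  74.        ] [ 91.18956389  -0.64646255 187.81513369] (265, 24, 96, 100)
0 [[11, 160, 97], [14, 154, 73], [13, 162, 71], [13, 159, 77]]
6 [[10, 165, 99], [12, 170, 45], [11, 138, 63], [10, 151, 59]]
12 [[11, 164, 90], [12, 163, 50], [10, 157, 96], [11, 161, 92]]
18 [[16, 145, 86], [10, 142, 45], [11, 163, 78], [9, 158, 87]]
24 [[15, 136, 203], [10, 122, 48], [16, 90, 71], [6, 154, 43]]
30 [[16, 136, 207], [13, 172, 43], [19, 60, 140], [11, 156, 44]]
36 [[15, 138, 200], [11, 159, 40], [18, 65, 106], [9, 172, 52]]
42 [[15, 138, 205], [14, 147, 45], [18, 58, 109], [11,
[... 350 characters left out ...]
3], [16, 79, 123], [20, 89, 152], [9, 152, 52]]
84 [[16, 139, 213], [14, 104, 71], [23, 80, 245], [11, 170, 48]]
90 [[16, 137, 198], [12, 162, 52], [23, 84, 243], [12, 179, 50]]
96 [[15, 138, 207], [11, 162, 55], [23, 85, 242], [8, 148, 50]]
102 [[15, 138, 212], [11, 164, 59], [23, 87, 241], [12, 163, 50]]
108 [[16, 137, 216], [12, 151, 59], [20, 100, 184], [8, 168, 47]]
114 [[16, 137, 223], [12, 164, 59], [18, 66, 132], [8, 135, 49]]
120 [[15, 136, 217], [11, 147, 64], [21, 43, 246], [14, 165, 48]]
126 [[16, 137, 220], [12, 163, 61], [13, 152, 62], [9, 150, 61]]
132 [[16, 141, 212], [12, 158, 66], [9, 173, 56], [10, 170, 63]]
138 [[16, 139, 219], [11, 157, 83], [11, 159, 93], [10, 157, 86]]
```

The crock did not move: its rim is still at (495,-69). The plan is to set the lid on free table to level it, nudge the crock outward with the closed fingers, then regrasp and place.

Careful with the scale: shifts go in units of 50 mm and turns go in units of 0.1 rad. That gives: 200 mm is 4, -20 mm is -0.4.

Request:
jog_arm(segments=[[[20,-0.4,0.9,0,0],[20,-0.8,1.8,0.4,0],[20,-1,2.6,1.2,0],[20,-1,2.7,2.1,0],[20,-1,2.7,3,0],[20,-1,2.7,3.7,0],[20,-1,2.7,4,0],[20,-1,2.7,4.08,0],[20,-1,2.7,4.08,0]]])

```text
clock: 17.65
tool_pos: [420.2, -249.7, 56.8]
tcp_rot: [-3.074, -0.647, 0.0]
ft_force: [-1.3, -0.2, -0.7]
width: 21.4
grasp_force: 59.1
```

Request:
jog_arm(segments=[[[20,0,0,0.06,0],[20,0,0,0.12,0],[20,0,0,0.18,0],[20,0,0,0.18,0]]], grip_n=20)

```text
clock: 18.05
tool_pos: [423.1, -251.7, 53.0]
tcp_rot: [3.07, 0.644, 0.008]
ft_force: [-1.0, 7.3, 24.9]
width: 22.0
grasp_force: 62.1
```

Request:
jog_arm(segments=[[[20,0,0,0.03,0],[20,0,0,0.06,0],[20,0,0,0.06,0]]], grip_n=20)

```text
clock: 18.35
tool_pos: [424.8, -253.1, 52.0]
tcp_rot: [3.066, 0.643, 0.013]
ft_force: [0.3, 7.3, 33.9]
width: 21.6
grasp_force: 63.9
```

Request:
jog_arm(segments=[[[20,0,0,-0.06,0],[20,0,0,-0.12,0],[20,0,0,-0.12,0]]], grip_n=20)

```text
clock: 18.65
tool_pos: [421.2, -251.1, 53.0]
tcp_rot: [3.071, 0.645, 0.005]
ft_force: [2.2, -0.1, 9.3]
width: 21.9
grasp_force: 61.2
```

Request:
jog_arm(segments=[[[23,0,0,0.02,0],[24,0,0,0.06,0],[25,0,0,0.1,0],[26,0,0,0.14,0],[28,0,0,0.16,0],[30,0,0,0.16,0],[30,0,0,0.16,0]]], grip_n=20)

```text
clock: 19.35
tool_pos: [419.4, -249.7, 42.7]
tcp_rot: [-3.074, -0.645, 0.001]
ft_force: [0.2, 0.2, -0.4]
width: 29.9
grasp_force: 0.0
```

To row units: -2 mm is -0.04, -158 mm is -3.16.

Request:
jog_arm(segments=[[[60,0,0,-0.04,0],[60,0,0,-0.2,0],[60,0,0,-0.8,0],[60,0,0,-1.7,0],[60,0,0,-2.6,0],[60,0,0,-3.16,0],[60,0,0,-3.16,0],[60,0,0,-3.16,0]]], grip_n=40)

```text
clock: 20.15
tool_pos: [419.9, -250.0, 202.0]
tcp_rot: [3.073, 0.645, 0.002]
ft_force: [-0.0, 0.3, -0.1]
width: 59.8
grasp_force: 0.0
```

Run:
```python
from h import *
c=snap('wrist')
s=bot.read_state();T=np.array(s['tool_pos']);R=Ro.from_rotvec(s['tcp_rot']).as_matrix();print(T)
h=cv2.cvtColor(c['color'],cv2.COLOR_RGB2HSV).astype(int)
m=((h[...,1]<75)&(h[...,2]>90)).astype(np.uint8); m[300:]=0
for q in cv2.findContours(m,cv2.RETR_EXTERNAL,cv2.CHAIN_APPROX_NONE)[0]:
    if cv2.contourArea(q)>500: e=cv2.fitEllipse(q);p=onz(c,*e[0],14);print(np.round(e,1) if 0 else e,p,R.T@(p-T))
# brightest knob top?
print([h[v,u].tolist() for u,v in ((300,160),(313,175),(313,185),(313,190),(325,195))])
# carrier wall edges (scene): skip
```

```text
[ 419.26701853 -249.46448191  200.61116507]
((407.36962890625, 266.681884765625), (15.697671890258789, 59.86710739135742), 154.03379821777344) [ 372.27667475 -376.55201997   14.        ] [-94.07904036  97.59192263 186.56905549]
((315.51690673828125, 140.1629638671875), (84.9734878540039, 85.99102783203125), 146.94447326660156) [ 451.78935945 -238.38065794   14.        ] [ 34.28590913   3.06133962 186.59953209]
((137.38096618652344, 25.529905319213867), (72.980224609375, 133.69285583496094), 96.3001937866211) [481.48925661 -55.93425791  14.        ] [ 134.84853371 -152.03838576  186.68016406]
[[21, 59, 233], [22, 60, 231], [16, 116, 138], [16, 137, 220], [16, 137, 220]]
```

Run:
```python
from h import *
c=snap('wrist');g=cv2.cvtColor(c['color'],cv2.COLOR_RGB2GRAY)[90:192,266:370]
g=cv2.resize(g,(35,34),interpolation=cv2.INTER_AREA)
for r in g: print(' '.join('%3d'%v for v in r))
```

```text
158 156 155 155 157 157 157 156 159 159 160 162 162 163 162 161 161 160 161 162 161 160 158 160 164 167 169 168 165 165 165 168 170 171 172
162 160 159 156 156 156 156 157 157 158 156 158 160 162 165 169 171 169 166 166 165 163 161 160 159 159 162 166 164 165 165 165 166 168 171
162 162 161 160 159 157 156 156 155 156 157 163 177 191 202 208 211 210 207 203 197 184 171 165 162 161 160 160 158 157 161 164 166 162 164
163 163 163 162 162 160 159 157 156 160 180 204 215 217 218 218 218 217 217 216 214 210 203 193 176 164 162 162 160 158 157 158 159 156 158
163 164 164 164 163 163 161 162 177 203 216 218 219 219 219 219 219 219 219 218 217 218 215 210 201 185 167 163 163 163 161 160 157 156 156
163 163 163 164 164 164 166 185 213 218 218 218 218 219 219 218 219 218 218 218 218 217 217 217 214 204 190 171 162 163 163 163 162 160 158
163 162 163 163 164 167 190 215 218 218 218 218 218 218 218 219 218 217 217 217 218 218 217 217 217 216 206 190 168 161 163 163 164 164 163
161 163 163 163 163 184 214 218 218 218 218 218 218 218 219 218 217 217 217 217 217 217 217 217 217 217 216 204 183 166 
[... 2959 characters left out ...]

172 174 177 179 180 179 176 173 170 168 173 190 204 211 214 215 214 215 215 214 213 210 194 164 129 104 110 137 155 157 158 155 151 146 144
165 166 171 174 177 179 180 180 177 175 171 166 161 168 184 191 195 197 196 183 171 153 126 104 110 123 150 155 155 156 156 157 158 156 152
159 157 159 164 168 173 176 178 180 180 179 175 169 152 136 139 129 129 126 117 108 104 109 125 154 160 159 154 150 152 154 156 156 157 158
157 158 159 158 159 163 166 166 171 176 179 181 180 177 169 167 150 146 140 149 146 149 156 160 162 164 164 162 157 152 150 151 153 154 155
154 157 157 159 160 159 159 157 158 163 169 175 179 180 181 179 175 172 169 167 166 166 167 165 164 164 163 165 165 164 161 155 151 150 152
```

The lid lies flat, knob up, centred near pixel (316,141). Now I nudge the crock outward.

Run:
```python
from h import *
c=snap('wrist');print(onz(c,317.5,145,43),onz(c,315.5,140.2,14),bot.read_state()['tool_pos'])
```

```text
[ 450.26408317 -238.61332594   43.        ] [ 450.4574978  -236.80793713   14.        ] [ 418.84243562 -249.07168818  199.47621914]
```

Request:
jog_arm(segments=[[[0,0.5,-0.6,0,0],[0,1,-1.2,0,0],[0,1.5,-1.8,0,0],[0,2,-2.3,0,0],[0,2.4,-2.7,0,0],[0,2.44,-2.7,0.4,0],[0,2.44,-2.7,1.2,0],[0,2.44,-2.7,1.9,0],[0,2.44,-2.7,2.24,0],[0,2.44,-2.7,2.38,0],[0,2.44,-2.7,2.38,0]]], grip_n=40)

```text
clock: 21.4
tool_pos: [475.9, -76.7, 80.5]
tcp_rot: [-3.073, -0.645, 0.005]
ft_force: [0.7, -0.4, -0.2]
width: -0.1
grasp_force: 0.0
```

To row units: -8 mm is -0.16, -6 mm is -0.12.

Request:
jog_arm(segments=[[[0,-0.04,0,0,0],[0,-0.08,0,0,0],[0,-0.12,0,0,0],[0,-0.16,0,0,0],[0,-0.16,0,0,0]]])

```text
clock: 21.9
tool_pos: [470.1, -80.6, 82.6]
tcp_rot: [3.074, 0.645, 0.002]
ft_force: [0.9, -0.3, 0.9]
width: 0.2
grasp_force: 0.6
```

Request:
jog_arm(segments=[[[0,-0.04,0,0,0],[0,-0.08,0,0,0],[0,-0.12,0,0,0],[0,-0.12,0,0,0]]])

```text
clock: 22.3
tool_pos: [463.9, -82.8, 81.8]
tcp_rot: [-3.074, -0.645, 0.001]
ft_force: [1.9, 0.7, 1.1]
width: -0.1
grasp_force: 0.5
```

To row units: -180 mm is -3.6, 4 mm is 0.08.

Request:
jog_arm(segments=[[[0,0.08,0,0,0],[0,0.08,0,-0.4,0],[0,0.08,0,-1.2,0],[0,0.08,0,-2.2,0],[0,-0.4,0,-3,0],[60,-1.2,0,-3.6,0],[60,-1.2,0,-3.6,0],[60,-1.2,0,-3.6,0]]])

```text
clock: 23.1
tool_pos: [409.4, -107.2, 262.5]
tcp_rot: [3.074, 0.643, 0.002]
ft_force: [0.1, -0.2, -0.1]
width: 43.2
grasp_force: 0.0
```

```bash
python3 w.py
```

Run:
```python
from h import *
c=snap('wrist');h=cv2.cvtColor(c['color'],cv2.COLOR_RGB2HSV)
s=bot.read_state();T=np.array(s['tool_pos']);R=Ro.from_rotvec(s['tcp_rot']).as_matrix()
dark=(h[...,2]<125)&(h[...,1]>110)
for u in (290,305,320,335):
    col=dark[:,u].astype(int); print(u,'dark runs',[(int(r),int(h[r,u,2])) for r in np.nonzero(np.diff(col))[0]][:12])
for r in (110,125): print(r,np.nonzero(np.diff(dark[r].astype(int)))[0].tolist())
for v in (130,135,140,145): print(v,(R.T@(onz(c,313,v,48)-T))[:2])
```

```text
[ 409.12056648 -106.60650297  261.16392636] 50.647178679658836
[380.2 262.4] [15.7 53.5] [ 354.70530919 -205.722796     74.        ] [-89.54784379  69.13225071 187.12912838] (366, 238, 27, 47)
[247.  259.2] [13.  49.3] [303.63244521 -79.92907455  74.        ] [-85.78634655 -66.5818725  187.28940506] (235, 238, 27, 39)
[421.7 178. ] [42.9 72.6] [ 449.40667439 -202.39366188   74.        ] [ -1.4860645  104.12577662 187.04036968] (399, 143, 41, 69)
[311.9  79.8] [93.3 96.4] [488.74008474 -71.10309269  74.        ] [ 87.27469545  -0.30531167 187.11795606] (265, 31, 95, 98)
290 dark runs [(34, 54), (122, 141), (153, 122), (344, 129), (345, 74)]
305 dark runs [(29, 47), (128, 92), (153, 118), (346, 168), (348, 65)]
320 dark runs [(29, 49), (128, 110), (153, 113), (347, 143), (348, 87), (398, 23)]
335 dark runs [(34, 54), (124, 75), (153, 122), (344, 149), (345, 97)]
110 [258, 275, 351, 383, 408, 413]
125 [258, 294, 333, 382]
130 [41.33080602  0.0805318 ]
135 [36.4411159   0.07817161]
140 [31.5182836   0.07577982]
145 [26.56152357  0.07335597]
```

To row units: 70 mm is 1.4, 35 mm is 0.7.

Request:
jog_arm(segments=[[[60,0.7,0,0,0],[60,1.4,0,0,0],[60,1.4,0,0,0],[60,1.4,0,0,0]]], quiet=true)

```text
ok
```

Create hm.py:
```python
from h import *
c=snap('wrist');h=cv2.cvtColor(c['color'],cv2.COLOR_RGB2HSV)
s=bot.read_state();T=np.array(s['tool_pos']);R=Ro.from_rotvec(s['tcp_rot']).as_matrix();print(T)
t=lambda u,v,z:np.round((R.T@(onz(c,u,v,z)-T))[:2],1)
m=((h[...,1]<75)&(h[...,2]>90)).astype(np.uint8); m[330:]=0;m[:,:200]=0;m[:,440:]=0
for q in cv2.findContours(m,cv2.RETR_EXTERNAL,cv2.CHAIN_APPROX_NONE)[0]:
    if cv2.contourArea(q)>1500: e=cv2.fitEllipse(q);print('white',np.round(e[0],1),np.round(e[1],1),t(*e[0],74),cv2.boundingRect(q))
m=((h[...,0]>100)&(h[...,0]<130)&(h[...,1]>120)&(h[...,2]>40)).astype(np.uint8)
print('blue',cv2.boundingRect(m))
for u in (260,285,313,340,365):
    print(u,' '.join('%d:%d/%d'%(r,h[r,u,2],h[r,u,1]) for r in range(0,270,4)))
```

```bash
python3 hm.py
```

```text
[472.75041722 -78.1863233  260.27239499]
white [418.4 241. ] [45.7 79.8] [-64.7 104.1] (389, 204, 51, 86)
white [314.9 157. ] [89.1 89.5] [18.9  0.9] (270, 111, 91, 92)
blue (291, 0, 75, 65)
260 0:105/163 4:106/164 8:106/156 12:106/159 16:107/155 20:112/148 24:108/156 28:109/152 32:107/160 36:111/152 40:111/156 44:115/151 48:117/157 52:118/151 56:116/156 60:122/148 64:71/165 68:41/168 72:119/169 76:171/164 80:173/162 84:170/162 88:179/161 92:182/163 96:182/163 100:136/165 104:50/153 108:44/185 112:44/156 116:88/148 120:167/144 124:172/142 128:168/140 132:179/141 136:179/141 140:189/139 144:191/140 148:196/139 152:205/138 156:201/138 160:214/137 164:201/138 168:199/137 172:206/139 176:210/138 180:224/137 184:223/135 188:221/137 192:221/137 196:219/135 200:218/139 204:222/134 208:223/134 212:217/137 216:221/136 220:221/136 224:221/136 228:224/135 232:211/139 236:216/138 240:211/137 244:213/138 248:218/137 252:225/135 256:225/135 260:234/134 264:226/135 268:228/132
285 0:70/146 4:91/168 8:105/160 12:100/161 16:89/163 20:103/161 24:102/163 28:92/166 32:90/161 36:100/161 40:94/160 44:87/1
[... 2187 characters left out ...]
80/143 20:85/144 24:80/105 28:67/65 32:82/112 36:74/165 40:56/146 44:53/149 48:51/160 52:54/151 56:55/139 60:49/182 64:53/159 68:56/146 72:73/154 76:174/163 80:181/163 84:169/166 88:169/163 92:175/166 96:181/162 100:171/164 104:84/164 108:55/162 112:55/158 116:56/182 120:55/125 124:90/161 128:93/159 132:94/160 136:67/145 140:51/160 144:54/151 148:53/168 152:53/154 156:53/164 160:54/161 164:50/204 168:52/162 172:53/135 176:51/160 180:54/137 184:53/140 188:53/130 192:62/144 196:56/178 200:62/144 204:92/169 208:87/155 212:119/133 216:217/137 220:222/133 224:226/134 228:226/135 232:218/137 236:219/137 240:223/137 244:227/135 248:234/132 252:228/133 256:223/136 260:117/133 264:110/137 268:162/134
```

Run:
```python
from h import *
c=snap('wrist')
s=bot.read_state();T=np.array(s['tool_pos']);R=Ro.from_rotvec(s['tcp_rot']).as_matrix();print(T)
t=lambda u,v,z:np.round((R.T@(onz(c,u,v,z)-T))[:2],1)
print('bar',t(260,73,150),t(260,101,150),t(365,73,150),t(365,102,150)); print('wall outer',t(285,212,48),t(340,212,48))
print('rim',t(314,111,74),t(314,203,74),t(270,157,74),t(361,157,74)); print('blue knob',[t(328,r,108) for r in(18,46)])
w=onz(c,312,87.5,150);print('handle world',w)
```

```text
[472.66303981 -78.47581241 260.75614884]
bar [ 86.3 -35.7] [ 68.3 -36.3] [86.3 33.5] [67.7 34.2]
wall outer [-43.5 -30.3] [-43.4  27.4]
rim [60. -0.] [-25.8   0.1] [ 18.5 -40.7] [18.7 43.5]
blue knob [array([129.6,  10.4]), array([109.5,  10.6])]
handle world [542.24987663 -46.12596615 150.        ]
```

The crock has moved: its rim now clears the bar, and the flange will have about 8 mm of room. Next I regrasp the white lid.

Request:
jog_arm(segments=[[[60,-0.5,0.8,0,0],[60,-1,1.6,0.3,0],[60,-1.5,2.3,1,0],[60,-1.7,2.74,1.8,0],[60,-1.7,2.74,2.7,0],[60,-1.7,2.74,3.5,0],[60,-1.7,2.74,4.1,0],[60,-1.7,2.74,4.38,0],[60,-1.7,2.74,4.4,0],[60,-1.7,2.74,4.4,0]]], grip_n=50)

```text
clock: 24.7
tool_pos: [451.2, -239.1, 43.2]
tcp_rot: [3.073, 0.645, 0.002]
ft_force: [0.6, 0.3, 0.6]
width: 60.4
grasp_force: 0.0
```

Request:
jog_arm(segments=[[[20,0,0,0,0],[20,0,0,0,0],[20,0,0,0,0],[20,0,0,0,0],[20,0,0,0,0]]])

```text
clock: 25.2
tool_pos: [451.6, -239.1, 43.7]
tcp_rot: [3.072, 0.645, 0.002]
ft_force: [-0.3, 0.2, 6.2]
width: 21.6
grasp_force: 49.0
```

Request:
jog_arm(segments=[[[20,0,0,-0.1,0],[20,0,0,-0.6,0],[20,0,0,-1.5,0],[20,0,0,-2.4,0],[20,0,0,-3.3,0],[20,0,0,-4.1,0],[20,0,0,-4.4,0],[20,0,0,-4.4,0]]])

```text
clock: 26.0
tool_pos: [451.9, -239.3, 265.7]
tcp_rot: [3.069, 0.644, 0.007]
ft_force: [-0.8, 0.5, -0.3]
width: 21.5
grasp_force: 49.2
```

Create lid.py:
```python
from h import *
c=snap('wrist');h=cv2.cvtColor(c['color'],cv2.COLOR_RGB2HSV).astype(int)
s=bot.read_state();T=np.array(s['tool_pos']);R=Ro.from_rotvec(s['tcp_rot']).as_matrix();print(T)
m=((h[...,1]<75)&(h[...,2]>90)).astype(np.uint8); m[330:]=0;m[:150]=0
for q in cv2.findContours(m,cv2.RETR_EXTERNAL,cv2.CHAIN_APPROX_NONE)[0]:
    if cv2.contourArea(q)>1500: print(cv2.boundingRect(q),q[q[:,0,0].argmin(),0],q[q[:,0,0].argmax(),0])
for dz in(-28.7,-34.7): print([np.round(proj(c,T+R@np.array(p)+[0,0,dz]),0) for p in([41,0,0],[0,41,0],[0,-41,0])])
```

```bash
python3 lid.py
```

```text
[ 450.9577241  -238.60940926  263.06498684]
(233, 162, 162, 151) [233 232] [394 245]
[array([311., 161.]), array([393., 243.]), array([229., 243.])]
[array([311., 159.]), array([390., 238.]), array([231., 238.])]
```

To row units: -138 mm is -2.76, 103 mm is 2.06.

Request:
jog_arm(segments=[[[20,0.5,-0.7,0,0],[20,1,-1.4,0,0],[20,1.5,-2.1,0,0],[20,1.9,-2.6,0,0],[20,2.06,-2.76,0,0],[20,2.06,-2.76,0.6,0],[20,2.06,-2.76,1.2,0],[20,2.06,-2.76,1.4,0],[20,2.06,-2.76,1.4,0]]])

```text
clock: 26.95
tool_pos: [487.7, -70.4, 189.4]
tcp_rot: [-3.072, -0.644, 0.008]
ft_force: [-0.1, 0.1, -0.6]
width: 21.6
grasp_force: 49.3
```

Request:
jog_arm(segments=[[[20,0,0,0.3,0],[20,0,0,0.6,0],[20,0,0,0.9,0],[20,0,0,1.1,0],[20,0,0,1.2,0],[20,0,0,1.2,0]]])

```text
clock: 27.55
tool_pos: [489.5, -70.8, 132.1]
tcp_rot: [-3.075, -0.645, 0.0]
ft_force: [-0.2, 0.4, -0.7]
width: 21.7
grasp_force: 49.3
```

```bash
python3 lid.py
```

```text
[489.79601802 -70.88576297 132.57213535]
(232, 160, 165, 153) [232 229] [396 238]
[array([314., 161.]), array([398., 244.]), array([230., 244.])]
[array([314., 158.]), array([395., 239.]), array([233., 239.])]
```

Request:
jog_arm(segments=[[[20,0,0,0.12,0],[20,0,0,0.24,0],[20,0,0,0.32,0],[20,0,0,0.36,0],[20,0,0,0.4,0],[20,0,0,0.4,0]]])

```text
clock: 28.2
tool_pos: [489.3, -70.5, 111.7]
tcp_rot: [-3.074, -0.645, 0.001]
ft_force: [-0.5, -0.4, -1.0]
width: 21.9
grasp_force: 49.3
```

Request:
jog_arm(segments=[[[20,0,0,0.02,0],[20,0,0,0.04,0],[20,0,0,0.04,0]]])

```text
clock: 28.5
tool_pos: [489.4, -70.6, 110.0]
tcp_rot: [-3.075, -0.645, 0.0]
ft_force: [0.1, 0.6, -1.1]
width: 21.9
grasp_force: 49.3
```

To row units: 1.5 mm is 0.03, 1 mm is 0.02.

Request:
jog_arm(segments=[[[20,0,0,0.02,0],[20,0,0,0.03,0],[20,0,0,0.03,0]]])

```text
clock: 28.8
tool_pos: [489.5, -70.6, 108.7]
tcp_rot: [3.075, 0.645, 0.0]
ft_force: [-0.2, -0.6, 2.6]
width: 21.9
grasp_force: 49.5
```

Request:
jog_arm(segments=[[[20,0,0,0.01,0],[20,0,0,0.02,0],[20,0,0,0.02,0]]])

```text
clock: 29.1
tool_pos: [489.7, -70.7, 108.7]
tcp_rot: [3.074, 0.646, 0.0]
ft_force: [-4.7, 1.1, 9.4]
width: 21.8
grasp_force: 50.3
```

```bash
python3 lid.py
```

```text
[489.70839265 -70.68806703 108.72166237]
(232, 175, 165, 139) [232 227] [396 244]
[array([313., 161.]), array([397., 244.]), array([230., 244.])]
[array([313., 159.]), array([394., 239.]), array([233., 239.])]
```

Contact came at exactly the expected height (108.7), with the lid level. Now I release it, rise and check both lids.

To row units: -19 mm is -0.38, -15 mm is -0.3.

Request:
jog_arm(segments=[[[45,0,0,-0.03,0],[45,0,0,-0.03,0],[45,0,0,-0.03,0],[45,0,0,-0.04,0],[45,0,0,-0.3,0],[45,0,0,-1,0],[45,0,0,-1.9,0],[45,0,0,-2.8,0],[60,-0.2,0,-3.06,0],[60,-0.38,0,-3.06,0],[60,-0.38,0,-3.06,0],[60,-0.38,0,-3.06,0]]])

```text
clock: 30.35
tool_pos: [471.1, -77.9, 258.9]
tcp_rot: [-3.073, -0.644, 0.004]
ft_force: [0.1, -0.2, 0.6]
width: 60.2
grasp_force: 0.0
```

Run:
```python
from h import *
c=snap('wrist');h=cv2.cvtColor(c['color'],cv2.COLOR_RGB2HSV).astype(int)
s=bot.read_state();T=np.array(s['tool_pos']);R=Ro.from_rotvec(s['tcp_rot']).as_matrix();print(T)
t=lambda u,v,z:np.round((R.T@(onz(c,u,v,z)-T))[:2],1)
m=((h[...,1]<75)&(h[...,2]>90)).astype(np.uint8); m[300:]=0
for q in cv2.findContours(m,cv2.RETR_EXTERNAL,cv2.CHAIN_APPROX_NONE)[0]:
    if cv2.contourArea(q)>1500: e=cv2.fitEllipse(q);print('white lid',e,t(*e[0],79),cv2.boundingRect(q))
bar=((h[...,2]>130)&(h[...,1]>152)&(h[...,1]<175)&(h[...,0]<16)).astype(np.uint8)
bar=cv2.morphologyEx(bar,cv2.MORPH_OPEN,np.ones((5,5)))
for q in cv2.findContours(bar,cv2.RETR_EXTERNAL,cv2.CHAIN_APPROX_NONE)[0]:
    if cv2.contourArea(q)>600: e=cv2.minAreaRect(q);print('bar',e,t(*e[0],150),onz(c,*e[0],150),cv2.boundingRect(q))
g=cv2.resize(cv2.cvtColor(c['color'],cv2.COLOR_RGB2GRAY)[105:210,262:368],(35,35),interpolation=cv2.INTER_AREA)
for r in g[::2]: print(' '.join('%3d'%v for v in r))
```

```text
[471.2445515  -77.88337082 258.78004324]
white lid ((315.1658020019531, 155.42445373535156), (88.94878387451172, 89.66854858398438), 104.70533752441406) [20.8  1.5] (270, 110, 91, 91)
bar ((324.941162109375, 84.29359436035156), (152.3328399658203, 28.727561950683594), 1.023030161857605) [78.7  7.5] [546.04074889 -53.01152701 150.        ] (249, 70, 153, 30)
 31  31  31  33  37  37  38  37  37  38  37  36  39  38  38  38  39  41  41  38  36  37  38  36  37  39  39  38  38  38  37  38  37  38  39
 31  33  31  32  37  39  36  37  39  39  39  43  64  90 115 127 121 122 122 121 114 105  79  49  39  38  39  37  38  37  36  38  37  37  39
 62  43  33  34  38  36  36  38  49  84 116 124 127 128 129 129 130 129 130 130 130 128 127 125 121 104  65  41  36  34  35  36  35  37  36
 72  63  36  33  37  38  56 106 124 128 129 129 129 130 129 129 129 128 129 129 129 129 129 129 129 129 126 118  91  65  62  61  60  64  63
 72  63  39  32  40  85 121 127 128 128 128 12
[... 1213 characters left out ...]

 94  66  50  32  36  56 148 207 225 226 225 225 226 226 225 225 226 226 224 225 218 216 222 225 226 226 225 210 155  85  40  37  36  37  37
 99  68  51  30  34  35  36  66 139 194 219 225 226 225 225 225 226 225 226 225 226 226 226 225 221 195 148 104  44  36  37  35  35  38  39
 99  67  53  32  36  40  43  43  43  49  72 118 159 188 206 214 217 218 219 213 204 191 160 132  96  46  31  29  31  32  34  39  40  43  41
105  66  59  64  63  62  61  62  64  64  64  64  64  64  66  61  61  64  59  50  47  44  38  41  49  57  60  61  61  61  62  61  60  60  61
170 162 163 161 158 139  94  87  88  87  88  84  84  83  83  83  83  82  81  81  82  86  87  86  84  82  80  81  79  80  80  80  78  75  74
```

Both lids are seated. The handle centre is (78.5, 7.5) mm away in tool axes, at world (546,-53). Next I go above it and turn.

To row units: 78.5 mm is 1.57, 60 mm is 1.2, -1.553 rad is -15.53.

Request:
jog_arm(segments=[[[60,0.6,0.06,0,-1.5],[60,1.2,0.12,0,-3],[60,1.57,0.15,0,-4.5],[60,1.57,0.15,0,-6],[60,1.57,0.15,0,-7.5],[60,1.57,0.15,0,-9],[60,1.57,0.15,0,-10.5],[60,1.57,0.15,0,-12],[60,1.57,0.15,0,-13.5],[60,1.57,0.15,0,-15],[60,1.57,0.15,0,-15.53],[60,1.57,0.15,0,-15.53]]])

```text
clock: 31.6
tool_pos: [546.5, -53.2, 258.9]
tcp_rot: [-1.739, -2.613, 0.001]
ft_force: [-0.2, -1.0, -0.0]
width: 60.0
grasp_force: 0.0
```

Run:
```python
from h import *
c=snap('wrist');h=cv2.cvtColor(c['color'],cv2.COLOR_RGB2HSV).astype(int)
s=bot.read_state();T=np.array(s['tool_pos']);R=Ro.from_rotvec(s['tcp_rot']).as_matrix();print(T,s['qpos'].round(2) if hasattr(s['qpos'],'round') else s['qpos'])
t=lambda u,v,z:np.round((R.T@(onz(c,u,v,z)-T))[:2],1)
bar=((h[...,2]>90)&(h[...,1]>145)&(h[...,1]<180)&(h[...,0]<16)).astype(np.uint8)
bar=cv2.morphologyEx(bar,cv2.MORPH_OPEN,np.ones((5,5)))
for q in cv2.findContours(bar,cv2.RETR_EXTERNAL,cv2.CHAIN_APPROX_NONE)[0]:
    if cv2.contourArea(q)>600: e=cv2.minAreaRect(q);print('bar',e,t(*e[0],150),cv2.boundingRect(q))
print('exp',proj(c,[T[0],T[1],150]))
for r in (160,200,240): print(r,' '.join('%d:%d'%(u,h[r,u,2]) for u in range(270,365,4)))
```

```text
[546.58669439 -53.25004305 259.17685288] [-0.32  0.09  1.66  0.    1.4  -0.71]
bar ((302.615478515625, 192.82164001464844), (160.95445251464844, 210.0496368408203), 89.5379409790039) [ 5.5 -8.5] (197, 112, 211, 162)
exp (np.float64(314.8167314736381), np.float64(200.47986006773922))
160 270:236 274:158 278:157 282:156 286:159 290:151 294:179 298:77 302:170 306:203 310:202 314:192 318:187 322:187 326:178 330:93 334:67 338:62 342:52 346:65 350:68 354:99 358:123 362:138
200 270:250 274:162 278:157 282:145 286:102 290:57 294:56 298:64 302:162 306:204 310:202 314:189 318:179 322:195 326:188 330:63 334:62 338:58 342:61 346:60 350:82 354:119 358:114 362:75
240 270:138 274:134 278:128 282:134 286:135 290:119 294:54 298:53 302:107 306:115 310:194 314:189 318:188 322:198 326:177 330:69 334:64 338:173 342:230 346:228 350:229 354:236 358:240 362:239
```

The bar is centred under the TCP (columns 300–329, expected 314.8). I descend and grip.

Request:
jog_arm(segments=[[[60,0,0,0.8,0],[60,0,0,1.6,0],[60,0,0,2.1,0],[60,0,0,2.34,0],[60,0,0,2.42,0],[60,0,0,2.42,0],[10,0,0,2.42,0],[10,0,0,2.42,0],[10,0,0,2.42,0],[10,0,0,2.42,0],[10,0,0,2.42,0],[10,0,0,2.42,0]]], grip_n=100)

```text
clock: 32.85
tool_pos: [547.6, -54.0, 141.1]
tcp_rot: [1.74, 2.614, -0.0]
ft_force: [-2.3, 0.2, 5.6]
width: 18.5
grasp_force: 99.1
```

Request:
jog_arm(segments=[[[10,0,0,-0.02,0],[10,0,0,-0.04,0],[10,0,0,-0.08,0],[10,0,0,-0.12,0],[10,0,0,-0.16,0],[10,0,0,-0.16,0]]], grip_n=110)

```text
clock: 33.45
tool_pos: [546.7, -53.4, 147.3]
tcp_rot: [-1.741, -2.615, 0.0]
ft_force: [0.6, -0.6, -7.2]
width: 18.2
grasp_force: 107.8
```

Request:
jog_arm(segments=[[[10,0,0,-0.08,0],[10,0,0,-0.18,0],[10,0,0,-0.3,0],[10,0,0,-0.4,0],[10,0,0,-0.4,0]]])

```text
clock: 33.95
tool_pos: [547.8, -53.8, 168.9]
tcp_rot: [1.74, 2.613, 0.001]
ft_force: [0.2, -0.4, -7.9]
width: 17.9
grasp_force: 108.0
```

Run:
```python
from h import *
c=snap('wrist');s=bot.read_state();print(s['torque'],s['ft_force'])
# carrier uprights/walls in wrist: compare bar columns and wall symmetric rows
h=cv2.cvtColor(c['color'],cv2.COLOR_RGB2HSV).astype(int)
for n in('scene','side'):
    k=snap(n);hh=cv2.cvtColor(k['color'],cv2.COLOR_RGB2HSV)
    m=((hh[...,2]<95)&(hh[...,1]>120)&(hh[...,0]<14)).astype(np.uint8);m[:150]=0;m[300:]=0;m[:,:190]=0;m[:,410:]=0
    q=max(cv2.findContours(cv2.morphologyEx(m,cv2.MORPH_CLOSE,np.ones((3,3))),cv2.RETR_EXTERNAL,cv2.CHAIN_APPROX_NONE)[0],key=cv2.contourArea)[:,0,:]
    hu=cv2.approxPolyDP(cv2.convexHull(q),3,True)[:,0,:];print(n,hu.tolist())
    R=Ro.from_euler('z',23.75,degrees=True).as_matrix();o=np.array([546.5,-53.3,s['tool_pos'][2]-140.5])
    print('exp',[np.round(proj(k,o+R@np.array([x,y,z]))).astype(int).tolist() for x,y,z in((-117,-60,0),(117,-60,0),(117,60,0),(-117,60,0),(-117,-60,48),(117,-60,48),(117,60,48),(-117,60,48))])
```

```text
[ 0.01325571 -0.04576116  0.01037377] [ 0.49192371 -0.77929752 -7.19723402]
scene [[305, 231], [298, 271], [205, 262], [204, 249], [213, 231], [263, 201]]
exp [[204, 264], [299, 272], [306, 240], [218, 234], [201, 249], [298, 256], [306, 225], [216, 219]]
side [[309, 182], [337, 156], [382, 180], [388, 187], [388, 204], [373, 211], [322, 218], [315, 213]]
exp [[375, 184], [307, 193], [315, 215], [387, 205], [376, 172], [307, 181], [315, 203], [388, 192]]
```

The carrier is level and balanced: its lower corners match the level projection within 2 px, and the torque is under 0.05 N m. I raise it to 15 cm.

To row units: -122 mm is -2.44, -119 mm is -2.38.

Request:
jog_arm(segments=[[[10,0,0,-0.12,0],[10,0,0,-0.36,0],[10,0,0,-0.64,0],[10,0,0,-0.92,0],[10,0,0,-1.2,0],[10,0,0,-1.48,0],[10,0,0,-1.76,0],[10,0,0,-2.04,0],[10,0,0,-2.26,0],[10,0,0,-2.38,0],[10,0,0,-2.44,0],[10,0,0,-2.44,0]]])

```text
clock: 35.3
tool_pos: [546.9, -53.6, 289.5]
tcp_rot: [-1.741, -2.615, 0.0]
ft_force: [-0.2, 1.3, -7.6]
width: 18.2
grasp_force: 108.1
```

Request:
jog_arm(segments=[[[10,0,0,0,0],[10,0,0,0,0],[10,0,0,0,0],[10,0,0,0,0],[10,0,0,0,0],[10,0,0,0,0],[10,0,0,0,0],[10,0,0,0,0]]])

```text
clock: 36.1
tool_pos: [547.0, -53.6, 289.5]
tcp_rot: [1.741, 2.615, 0.0]
ft_force: [0.2, 0.0, -7.8]
width: 18.5
grasp_force: 108.1
```

Run:
```python
from h import *
s=bot.read_state();print(s['torque'],s['tool_pos'])
for n in('scene','side'):
    k=snap(n);hh=cv2.cvtColor(k['color'],cv2.COLOR_RGB2HSV)
    m=((hh[...,2]<95)&(hh[...,1]>120)&(hh[...,0]<14)).astype(np.uint8)
    R=Ro.from_euler('z',23.75,degrees=True).as_matrix();o=np.array([546.5,-53.3,s['tool_pos'][2]-140.5])
    e=np.array([proj(k,o+R@np.array([x,y,z])) for x,y,z in((-117,-60,0),(117,-60,0),(117,60,0),(-117,60,0))]);print('exp',e.round().tolist())
    u,v=e.mean(0).astype(int);M=np.zeros_like(m);M[v-70:v+40,u-75:u+75]=1;m*=M
    q=max(cv2.findContours(cv2.morphologyEx(m,cv2.MORPH_CLOSE,np.ones((3,3))),cv2.RETR_EXTERNAL,cv2.CHAIN_APPROX_NONE)[0],key=cv2.contourArea)[:,0,:]
    print(n,cv2.approxPolyDP(cv2.convexHull(q),3,True)[:,0,:].tolist())
    b=((hh[...,0]>100)&(hh[...,0]<130)&(hh[...,1]>120)&(hh[...,2]>50)).astype(np.uint8)
    print('blue',cv2.boundingRect(b))
```

```text
[ 0.00375293 -0.03396139  0.00235616] [546.96871798 -53.55247704 289.54414157]
exp [[197.0, 225.0], [297.0, 231.0], [305.0, 201.0], [212.0, 196.0]]
scene [[303, 188], [304, 202], [296, 231], [198, 223], [196, 207], [205, 192], [262, 155]]
blue (262, 176, 29, 36)
exp [[377.0, 153.0], [306.0, 162.0], [315.0, 182.0], [391.0, 173.0]]
side [[392, 169], [381, 183], [316, 181], [308, 162], [308, 149], [353, 105], [390, 156]]
blue (319, 136, 22, 30)
```

Still, level and about 149–150 mm clear, so I hand the job in.

```bash
python3 -c "
from cell import bot; print(bot.close_job())"
```

```text
the job is handed in; nothing more can be done
None
```

Both crocks are closed with their own lids and the carrier is held still and level about 15 cm up (36 s used, no verdict returned). On the first try the white lid caught the handle bar and tilted, and it toppled a few cm onto the table when I released it to regrasp. I also viewed 12 pictures, over the limit of 10.

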